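# Set the catch tray and hold the crumb mill's bayonet lid at half twist

### The job

Get the bakery's crumb mill ready to pulse: first push the steel catch tray under the chute until its edges sit flush against both the mill's side and the back fence. Then put the lid with the bar grip into the mill's neck, lugs down through the notches, until it sits fully down, and twist it clockwise against its spring to the long mark, half way to the lock; never let it reach the lock. Finish while still gripping the lid and holding it there, with the tray still in its place and the jar, the loaf and the plain round-knobbed lid left alone.

Things in the scene. Friction and masses are not known exactly. Their poses are not given: they have to be found in the camera images.
- mill: White crumb mill, fixed to the counter: a box 150 x 150 mm, 85 mm high, with a round steel neck in the middle of its top. Origin: centre of its underside; z up. Its -y side is the tray bay: the flat side wall at y = -75 mm is one stop, the back fence the other. A chute sticks out 30 mm over the bay, 55 to 85 mm above the counter, 55 mm wide about x = 0.
- fence (a point): Middle of the top inner edge of the back fence, a fixed steel bar 30 mm high and 10 mm thick at the +x end of the tray bay. Its inner face is at mill x = +60 mm and runs from mill y = -75 to -185 mm; axes as the mill's.
- tray_home (a point): Where the tray's origin is when it sits flush against both stops: mill x = 0, y = -130 mm, on the counter; axes as the mill's.
- neck_top (a point): Centre of the neck's rim, on its axis, 125 mm above the counter; axes as the mill's. The neck is 108 mm wide outside and its mouth 71 mm, with two notches about 22 mm wide, out to 47 mm from the axis, at the mill's +x and -x. The collar that the lugs pass through is 10 mm thick; below it the lugs can turn, clockwise only.
- half_mark (a point): Middle of one of the two long marks (20 mm, raised, black) on the deck round the neck, 67 mm from its axis. Seen from above, round the neck, on both sides: a small square at each notch (entry); the long mark 0.6 rad clockwise of it (half way; the lid's bar points at it); a pair of short bars at 1.2 rad (lock).
- ring_centre (a point): Centre of the dark drive ring inside the neck, on the neck's axis; turns with the ring, its axes match the mill's at joint value 0.
- ring (a joint): Turn of the sprung drive ring in the neck, rad: 0 at rest, growing clockwise seen from above. The seated lid's lugs push its two dogs round after under 0.1 rad of play; the spring (0.036 N m at 0, plus 0.12 N m per rad) turns the lid back if let go. Half way is 0.6; from 0.95 on the lock counts as clicked; the end is 1.2.
- lid: Bayonet lid, 0.22 kg: steel plug 66 mm wide, 26 mm deep, with two lugs at its foot along its x and -x (16 mm wide, 10 mm high, out to 43 mm from the axis); above it a black flange 100 mm wide, 8 mm thick. Upright on the counter, plug down. Origin: centre of the plug's underside; z up. Goes in with its x along the mill's x, either way round; seated, its origin is 26 mm below neck_top.
- lid_grip (a point): Point to grip on the lid, 58 mm above its origin, on its axis, in the steel bar grip: the bar lies along the lid's x, over the lugs, 90 mm long, 16 mm wide, from 34 to 74 mm above the origin. Axes as the lid's.
- tray: Open steel catch tray, 120 (x) x 110 (y) x 40 mm, walls 4 mm, 0.35 kg, loose on the counter. Origin: centre of its underside. In place its x is along the mill's x.
- plain_lid: Bystander: flat black press-on lid, 100 mm wide, 10 mm thick, with a round steel knob 34 mm wide, 36 mm high in all; no lugs. Origin: centre of its underside. It and the bayonet lid may have changed places.
- jar: Bystander: closed glass jar, 80 mm wide, 130 mm high. Origin: centre of its underside.
- loaf: Bystander: a bread loaf, 100 (x) x 180 (y) x 85 mm. Origin: centre of its underside.
Things that resemble listed ones, but are neither listed nor needed, are in the scene too. Leave any orange or turquoise look-alike of the tray alone.

How it is judged:
On the way, in this order (a step that is already met when the one before it is completed fails the run):
1. the tray sits flush against the mill's side and the back fence (x of tray in the frame of mill between -0.004 and 0.01 m and y of tray in the frame of mill between -0.134 and -0.12 m and angle between the x axis of tray and the x axis of mill, either way round below 0.06 rad and height (world z) of tray below 0.006 m), for 0.2 s.
2. the lid is fully down in the neck (horizontal distance between lid and neck_top below 0.005 m and z of lid in the frame of neck_top below -0.0225 m and angle between lid's own z axis and vertical below 0.07 rad), for 0.1 s.
3. the lid is twisted to half way (all of step 2 and value of joint ring between 0.45 and 0.75 rad and angle between the x axis of lid and the x axis of ring_centre, either way round below 0.17 rad), for 0.3 s.
At the end, for the whole second after the job is handed in: The tray's edges are within 4 mm of both stops and square to them within 0.06 rad; the lid is seated (centred within 5 mm, down within 3.5 mm, level within 0.07 rad) and has turned the drive ring to 0.45 to 0.75 rad, still there, gripped by the fingers (all of step 1 and all of step 3 and contact force between the fingers and lid above 1 N and velocity of joint ring between -0.15 and 0.15 rad/s); the arm keeps its last pose, push and grip.
It fails at once if the lid is turned into the lock (value of joint ring above 0.95 rad).
It fails at once if the plain lid is disturbed (distance of plain_lid from where it was at the start of the episode above 0.03 m).
It fails at once if the jar is disturbed (distance of jar from where it was at the start of the episode above 0.03 m).
It fails at once if the loaf is disturbed (distance of loaf from where it was at the start of the episode above 0.03 m).
It also fails if it takes over 72 s, if anything falls off the work surface, if the arm or the gripper's body presses on something with over 40 N, if the wrist force passes 120 N, or if a joint passes its speed limit or range.

### The arm

A 7-joint arm with a two-finger parallel gripper is mounted at the origin on the work surface. World frame = base frame: x ahead of the robot, y to its left, z up, the work surface at z = 0. Lengths are in m, angles in rad, forces in N, time in s.
With the tool pointing down it reaches from about 0.425 to 0.925 m from the base axis. Payload 6.8 kg.
Tool frame: the origin (TCP) lies at the very end of the fingers, on their centre line; the grasp point (between the pads) lies 19 mm behind it; z points along the fingers, y is the line along which they close (so a half turn about z gives the same grasp; the last joint's range is limited). The gripper opens to 85 mm and grips with 20 to 120 N. Pads are 22 mm wide; open, the fingers measure 114 mm over their backs; the gripper's body (76 mm by 85 mm) begins 54 mm behind the grasp point. The pads swing forward as they close: fully open they stand 13 mm farther back than shut.
Start: joints at [-1.358, 0.477, 0.022, 1.555, -0.011, 1.109, -0.083], TCP at [0.213, 0.641, 0.231] pointing down, gripper open.
Joint ranges: [-2.96, 2.96], [-0.34, 2.1], [-1.41, 1.46], [0.24, 2.44], [-1.37, 4.51], [0.17, 1.92], [-2.96, 2.96]. Speed limits (rad/s): [2.39, 2.39, 3.14, 3.14, 3.14, 3.14, 3.14].

### API

Orientations are given as a rotation vector (axis times angle).
In Python, from bench import r gives the robot as it stands.
- The arm moves only by the tool play_rows, never from a script. Its argument "targets" is text: rows parted by semicolons, each of 5 numbers parted by spaces: the closure, from -1 (fully open) to 1 (shut), then the shift along the tool's x, y, z in m, then the turn about the tool's z in rad. In form: gripper dx dy dz spin; .... A call has 1 to 8 rows; each row is the pose to reach, as a shift and turn from the pose commanded when the call began, along the tool's axes at that moment; what a row does not reach only later rows make up. A row lasts 1/12 s, in which the tool goes at most 41.7 mm and 7.16 degrees, less where a joint would pass 70% of its speed; a pose out of reach is approached as far as the arm can. A call with a gripper value outside its range is refused whole. The fingers move at their own pace and stop on an object; "squeeze" is the grip in N (left out, the last holds). Time passes only in rows, so rows that repeat a pose let the fingers close. It gives the time, the measured TCP pose, the force, the opening and the grip force at its end, in the units of the state.
- r.get_obs(): the state, without advancing time (a new reading comes with each control period).
- r.grab_frame(name): name is "side" or "top"; returns the picture (384x512x3 uint8, red, green, blue); there is no depth.
- r.camera_info(name): a dict with "fov_y" (degrees; the focal length in pixels is half the picture's height over the tangent of half this angle, whatever the lens; pixels are square), "cx", "cy" (the principal point, pixels), "position" and "rotation" of the camera in the world. Camera axes: x right, y down, z forward; pixel columns grow to the right and rows downward; lengths in m; the calibration is good to about 2 mm. A picture is of the moment at which its call begins. camera_info takes no time and is no camera call.
- r.hand_in(): hands the job in; it is judged then, once.
The state is a dict: "clock": time; "joints": joint angles; "qvel": joint speeds; "tau": joint torques, N m; "tcp_pos": TCP position; "orientation": TCP orientation; "contact_force": force on the tool from outside, world axes, zero at the start; "moment": the same for the moment, N m; "grip_width": finger opening in m; "gripper_force": force on a finger pad.
Only numpy, scipy, OpenCV 4.12 (cv2) and the standard library are available. Lean on these libraries where they do the work, as an engineer would, in place of code of your own. Each camera call takes 0.05 s, during which the arm holds its last target. There are 200 camera calls.

## Working session

There is one attempt and no reset: what is moved stays moved. The work goes in short steps, Python scripts to look and compute and a tool call to move; the robot and the scene stay as the last step left them, time stands still between calls to the robot, and variables do not carry over. Pictures are saved under pics/ and viewed, at most 10 in all, crops included, and the job is handed in when it is done.

Besides the shell and the picture viewer there is one more tool, called by a JSON object that holds its "fn" and its "kwargs". play_rows: Moves the arm, as the interface text tells. Its arguments: {"type":"object","properties":{"targets":{"type":"string"},"squeeze":{"type":"number"}},"required":["targets"]}

```bash
mkdir -p pics; python3 - <<'E'
from bench import r
import cv2,numpy as np
for n in("top","side"):
    print(n,r.camera_info(n)); cv2.imwrite(f"pics/{n}0.png",r.grab_frame(n)[:,:,::-1])
print(r.get_obs())
E
```

```text
top {'fov_y': 50.46187349303448, 'cx': 259.104016191367, 'cy': 188.61725237884943, 'position': array([ 0.32552746, -0.08916423,  1.30366453]), 'rotation': array([-2.20906165,  2.00345897, -0.20623142])}
side {'fov_y': 49.69959596579343, 'cx': 254.21051904097544, 'cy': 190.95880029356977, 'position': array([0.49937052, 0.7174024 , 0.88269158]), 'rotation': array([-0.09461299,  2.86233868, -1.18994317])}
{'clock': 0.1, 'joints': array([-1.35813536,  0.47771842,  0.02230017,  1.55635989, -0.01148618,
        1.10931119, -0.08308232]), 'qvel': array([-0.00166575, -0.00154045,  0.00191365, -0.0031888 , -0.00045812,
        0.00093157, -0.00074324]), 'tau': array([ 3.69287009e-03, -5.97759783e+01,  1.61335710e+00, -2.81953651e+01,
        1.28356065e-02,  5.12910701e-03,  3.09969053e-06]), 'tcp_pos': array([0.21263854, 0.64005941, 0.23041838]), 'orientation': array([-5.01541919e-01, -3.10114380e+00,  2.61091801e-03]), 'contact_force': array([ 0.59566963, -0.72973302,  0.31091233]), 'moment': array([-0.0028962 , -0.03962605,  0.02437462]), 'gripper_force': 0.0, 'grip_width': 0.08527950133578262}
```

View pics/top0.png

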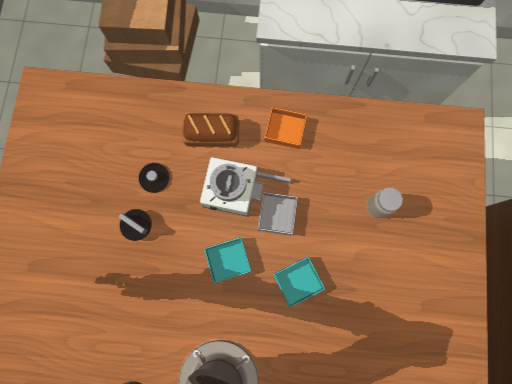

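View pics/side0.png

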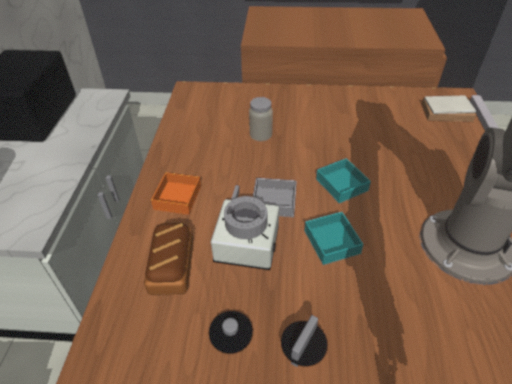

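```bash
cat > h.py <<'E'
import numpy as np,cv2
from bench import r
from scipy.spatial.transform import Rotation as R
def cam(n):
    c=r.camera_info(n); f=192/np.tan(np.radians(c['fov_y']/2))
    return np.array([[f,0,c['cx']],[0,f,c['cy']],[0,0,1]]),R.from_rotvec(c['rotation']).as_matrix(),np.array(c['position'])
def proj(n,P):
    K,M,p=cam(n); q=(np.atleast_2d(P)-p)@M; q=q/q[:,2:]; return (q@K.T)[:,:2]
def ray(n,uv,z):
    K,M,p=cam(n); uv=np.atleast_2d(uv); d=np.c_[uv,np.ones(len(uv))]@np.linalg.inv(K).T@M.T
    return p+d*((z-p[2])/d[:,2])[:,None]
E
python3 - <<'E'
from h import *
o=r.get_obs()
for n in("top","side"):
    print(n,proj(n,[[0,0,0],o['tcp_pos'],[.5,0,0],[.5,.5,0]]))
    im=cv2.imread(f"pics/{n}0.png")
print("mill",ray("top",[229,186],.085),ray("side",[246,215],.125))
print("lid",ray("top",[136,225],.03),ray("side",[304,343],.03));print("plain",ray("top",[154,178],.01),ray("side",[231,331],.01))
print("jar",ray("side",[261,138],0),ray("top",[380,210],0))
a=cv2.imread("pics/top0.png")[135:265,110:330]; b=cv2.imread("pics/side0.png")[165:375,190:350]
cv2.imwrite("pics/c.png",cv2.resize(a,None,fx=3.6,fy=3.6,interpolation=2))
cv2.imwrite("pics/d.png",cv2.resize(b,None,fx=2.8,fy=2.8,interpolation=2))
E
```

```text
top [[218.72148142 381.7936669 ]
 [-28.75931232 290.01550378]
 [236.95070042 215.74358622]
 [ 83.9248495  200.86681829]]
side [[466.11329045 244.33328991]
 [504.8666406  541.16411252]
 [277.35195193 235.40680186]
 [268.72022971 443.69129176]]
mill [[0.57739952 0.02833753 0.085     ]] [[0.57861124 0.04221677 0.125     ]]
lid [[0.43610175 0.30975844 0.03      ]] [[0.43396547 0.31403967 0.03      ]]
plain [[0.59560756 0.28199777 0.01      ]] [[0.59430093 0.28738032 0.01      ]]
jar [[ 0.57045541 -0.42864339  0.        ]] [[ 0.56362707 -0.45821519  0.        ]]
```

View pics/c.png

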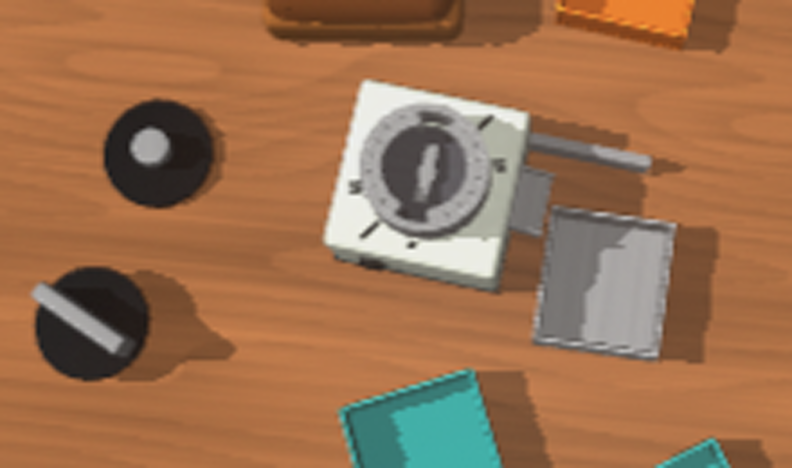

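View pics/d.png

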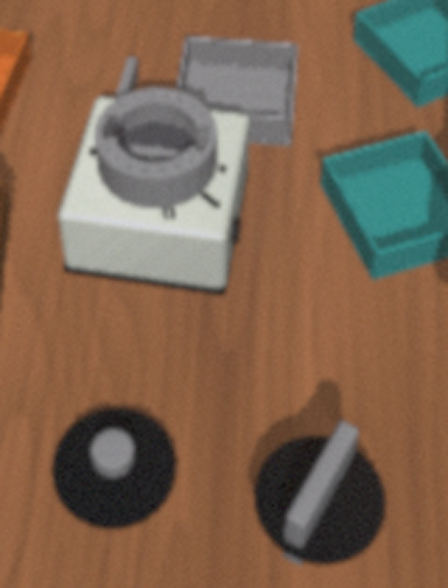

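```bash
python3 - <<'E'
from h import *
f=lambda P:np.array(P)/3.6+[110,135]
g=lambda P:np.array(P)/2.8+[190,165]
def q(name,W):
    W=W[:,:2]; print(name,W.round(4).tolist(),"sides",np.linalg.norm(np.roll(W,-1,0)-W,axis=1).round(4))
    return W
M=q("mill",ray("top",f([(365,80),(529,113),(499,280),(326,243)]),.085))
T=q("tray",ray("top",f([(555,207),(677,224),(659,360),(534,344)]),.04))
Ts=q("tray side",ray("side",g([(184,37),(298,42),(291,112),(178,100)]),.04))
for W in(T,Ts,M):
    v=W[0]-W[3]+W[1]-W[2]; u=W[0]-W[1]+W[3]-W[2]
    print("c",W.mean(0),"ang",np.arctan2(v[1],v[0]),np.arctan2(-u[0],u[1]))
# neck rim
print("neck", ray("top",f([(425,170)]),.125), ray("side",g([(157,139)]),.125))
print("fence",ray("top",f([(531,147),(650,168)]),.03))
print("jarR",ray("side",[261,133],0))
# lids: bar top ends
print("bar top", ray("top",f([(39,290),(127,350)]),.074), ray("side",g([(350,428),(297,525)]),.074))
print("flange",ray("top",f([(92,323)]),.034),ray("side",g([(320,499)]),.034))
E
```

```text
mill [[0.6629, 0.093], [0.6474, -0.0506], [0.501, -0.0399], [0.5181, 0.1085]] sides [0.1445 0.1468 0.1493 0.1456]
tray [[0.5766, -0.0803], [0.5719, -0.1882], [0.4519, -0.182], [0.4551, -0.0738]] sides [0.1079 0.1202 0.1083 0.1217]
tray side [[0.5712, -0.1815], [0.4505, -0.1806], [0.4574, -0.0786], [0.5708, -0.0886]] sides [0.1207 0.1022 0.1138 0.0929]
c [ 0.51387944 -0.13107954] ang -0.052574312340801496 -0.03669411870457895
c [ 0.51249625 -0.13231888] ang -1.6044648525843577 -1.6167009220621789
c [0.58236263 0.02775088] ang -0.08978165944045953 -0.11116910851598849
neck [[0.58024426 0.02855525 0.125     ]] [[0.57853699 0.04103618 0.125     ]]
fence [[ 0.63090022 -0.05377089  0.03      ]
 [ 0.62208505 -0.16107904  0.03      ]]
jarR [[ 0.57217609 -0.45718594  0.        ]]
bar top [[0.45628306 0.34645825 0.074     ]
 [0.41339985 0.26466123 0.074     ]] [[0.41348404 0.27817241 0.074     ]
 [0.45327729 0.35548078 0.074     ]]
flange [[0.4364805  0.31002649 0.034     ]] [[0.43367585 0.31636388 0.034     ]]
```

```bash
cat >> h.py <<'E'
MC=np.array([.581,.028]); MA=-.10
def mill(x,y,a=None):
    c,s=np.cos(MA),np.sin(MA); return MC+[c*x-s*y,s*x+c*y]
def plan(wps,start=None):
    """wps: (x,y,z,yaw of tool y, mod pi); prints per-call shift"""
    o=r.get_obs(); p=np.array(o['tcp_pos']); M=R.from_rotvec(o['orientation']).as_matrix()
    yaw=np.arctan2(M[1,1],M[0,1])
    for x,y,z,w in wps:
        Y=np.array([np.cos(yaw),np.sin(yaw)]); X=np.array([-Y[1],Y[0]])  # tool z down: x = y cross z
        d=np.array([x,y])-p[:2]; sp=-((w-yaw+np.pi/2)%np.pi-np.pi/2)
        print("shift %.4f %.4f %.4f spin %.3f  rows %.1f"%(d@X,d@Y,p[2]-z,sp,max(np.linalg.norm([*d,p[2]-z])/.0417,abs(sp)/.125)))
        p=np.array([x,y,z]); yaw-=sp
def st():
    o=r.get_obs(); M=R.from_rotvec(o['orientation']).as_matrix()
    print("t",o['clock'],"tcp",np.round(o['tcp_pos'],4),"yaw",np.arctan2(M[1,1],M[0,1]).round(4),"F",np.round(o['contact_force'],1),"w",round(o['grip_width'],4),"q",np.round(o['joints'],2))
E
python3 - <<'E'
from h import *
st()
M=R.from_rotvec(r.get_obs()['orientation']).as_matrix(); print(M.round(3))
a=mill(-.052,-.262)
plan([(.42,.40,.25,1.25),(.55,.10,.25,MA+np.pi),(*a,.25,MA+np.pi),(*a,.012,MA)])
print(ray("top",[[316,258],[300,260],[277,280]],.04))
E
```

```text
t 0.1 tcp [0.2126 0.6401 0.2304] yaw 1.2501 F [ 0.6 -0.7  0.3] w 0.0853 q [-1.36  0.48  0.02  1.56 -0.01  1.11 -0.08]
[[-0.949  0.315 -0.   ]
 [ 0.315  0.949 -0.002]
 [-0.    -0.002 -1.   ]]
shift -0.2725 -0.1625 -0.0196 spin 0.000  rows 7.6
shift -0.2180 -0.2437 0.0000 spin 1.350  rows 10.8
shift -0.3305 -0.0140 0.0000 spin -0.000  rows 7.9
shift 0.0000 0.0000 0.2380 spin -0.000  rows 5.7
[[ 0.38870888 -0.25755442  0.04      ]
 [ 0.37792791 -0.20930328  0.04      ]
 [ 0.31165943 -0.14462082  0.04      ]]
```

{"fn": "play_rows", "kwargs": {"targets": "-0.4 -0.2725 -0.1625 -0.02 0;-0.4 -0.2725 -0.1625 -0.02 0;-0.4 -0.2725 -0.1625 -0.02 0;-0.4 -0.2725 -0.1625 -0.02 0;-0.4 -0.2725 -0.1625 -0.02 0;-0.4 -0.2725 -0.1625 -0.02 0;-0.4 -0.2725 -0.1625 -0.02 0;-0.4 -0.2725 -0.1625 -0.02 0"}}

```text
clock: 0.77
tcp_pos: [0.4234, 0.3958, 0.2514]
orientation: [0.509, 3.099, -0.002]
contact_force: [1.0, -0.1, -0.5]
grip_width: 0.0595
gripper_force: 0.0
```

{"fn": "play_rows", "kwargs": {"targets": "-0.4 -0.218 -0.2437 0 0.9;-0.4 -0.218 -0.2437 0 0.9;-0.4 -0.218 -0.2437 0 0.9;-0.4 -0.218 -0.2437 0 0.9;-0.4 -0.218 -0.2437 0 0.9;-0.4 -0.218 -0.2437 0 0.9;-0.4 -0.218 -0.2437 0 0.9;-0.4 -0.218 -0.2437 0 0.9"}}

```text
clock: 1.43
tcp_pos: [0.5506, 0.0972, 0.2513]
orientation: [1.811, 2.567, -0.001]
contact_force: [0.3, -0.1, -0.2]
grip_width: 0.06
gripper_force: 0.0
```

```bash
python3 - <<'E'
from h import *
st()
a=mill(-.052,-.262)
plan([(*a,.25,MA),(*a,.012,MA)])
E
```

```text
t 1.4333 tcp [0.5506 0.0972 0.2513] yaw 0.3418 F [ 0.3 -0.1 -0.2] w 0.06 q [-0.63  0.28  0.42  1.84 -0.13  1.05  0.18]
shift -0.2900 -0.1536 0.0013 spin 0.442  rows 7.9
shift 0.0000 0.0000 0.2380 spin -0.000  rows 5.7
```

{"fn": "play_rows", "kwargs": {"targets": "-0.4 -0.29 -0.1536 0 0.442;-0.4 -0.29 -0.1536 0 0.442;-0.4 -0.29 -0.1536 0 0.442;-0.4 -0.29 -0.1536 0 0.442;-0.4 -0.29 -0.1536 0 0.442;-0.4 -0.29 -0.1536 0 0.442;-0.4 -0.29 -0.1536 0 0.442;-0.4 -0.29 -0.1536 0 0.442"}}

```text
clock: 2.1
tcp_pos: [0.5042, -0.2273, 0.2513]
orientation: [2.322, 2.116, -0.0]
contact_force: [0.5, 0.7, -0.2]
grip_width: 0.0596
gripper_force: 0.0
```

{"fn": "play_rows", "kwargs": {"targets": "-0.4 0 0 0.238 0;-0.4 0 0 0.238 0;-0.4 0 0 0.238 0;-0.4 0 0 0.238 0;-0.4 0 0 0.238 0;-0.4 0 0 0.238 0;-0.4 0 0 0.238 0"}}

```text
clock: 2.68
tcp_pos: [0.501, -0.2227, 0.0077]
orientation: [-2.314, -2.111, 0.008]
contact_force: [-1.4, 0.3, 0.5]
grip_width: 0.0593
gripper_force: 0.0
```

```bash
python3 - <<'E'
from h import *
st()
plan([(*mill(-.052,-.205),.012,MA),(*mill(-.052,-.190),.012,MA)])
cv2.imwrite("pics/e.png",cv2.resize(r.grab_frame("top")[120:270,190:340,::-1],None,fx=4,fy=4,interpolation=2))
E
```

```text
t 2.6833 tcp [ 0.501  -0.2227  0.0077] yaw -0.0917 F [-1.4  0.3  0.5] w 0.0593 q [-0.03  0.64  0.44  2.02 -0.47  0.59  0.64]
shift 0.0524 0.0030 -0.0043 spin 0.008  rows 1.3
shift 0.0150 -0.0000 0.0000 spin -0.000  rows 0.4
```

View pics/e.png

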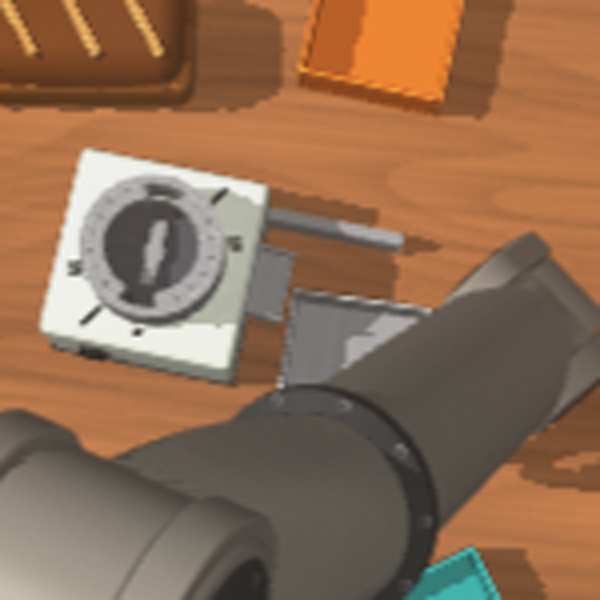

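{"fn": "play_rows", "kwargs": {"targets": "-0.4 0.01 0.003 -0.004 0.008;-0.4 0.018 0.003 -0.004 0.008;-0.4 0.026 0.003 -0.004 0.008;-0.4 0.033 0.003 -0.004 0.008;-0.4 0.04 0.003 -0.004 0.008;-0.4 0.046 0.003 -0.004 0.008;-0.4 0.052 0.003 -0.004 0.008;-0.4 0.052 0.003 -0.004 0.008"}}

```text
clock: 3.4
tcp_pos: [0.5137, -0.1717, 0.0175]
orientation: [-2.328, -2.109, -0.001]
contact_force: [0.2, -0.3, -0.9]
grip_width: 0.0596
gripper_force: 0.0
```

{"fn": "play_rows", "kwargs": {"targets": "-0.4 0.003 0 0 0;-0.4 0.006 0 0 0;-0.4 0.009 0 0 0;-0.4 0.009 0 0 0"}}

```text
clock: 3.73
tcp_pos: [0.5141, -0.1638, 0.0172]
orientation: [-2.33, -2.108, -0.0]
contact_force: [-0.4, -1.8, 0.2]
grip_width: 0.0598
gripper_force: 1.2
```

{"fn": "play_rows", "kwargs": {"targets": "-0.4 0.002 0 0 0;-0.4 0.004 0 0 0;-0.4 0.004 0 0 0"}}

```text
clock: 3.98
tcp_pos: [0.5144, -0.1597, 0.0172]
orientation: [-2.329, -2.108, -0.0]
contact_force: [0.5, -2.2, 1.8]
grip_width: 0.0597
gripper_force: 1.2
```

{"fn": "play_rows", "kwargs": {"targets": "-0.4 0.002 0 0 0;-0.4 0.004 0 0 0;-0.4 0.004 0 0 0"}}

```text
clock: 4.23
tcp_pos: [0.5137, -0.159, 0.0172]
orientation: [2.332, 2.102, -0.004]
contact_force: [-1.7, -10.5, 0.7]
grip_width: 0.0598
gripper_force: 5.1
```

{"fn": "play_rows", "kwargs": {"targets": "-0.4 0.002 0 0 0;-0.4 0.004 0 0 0;-0.4 0.004 0 0 0"}}

```text
clock: 4.48
tcp_pos: [0.5135, -0.1588, 0.0173]
orientation: [2.333, 2.096, -0.008]
contact_force: [-3.2, -18.7, -1.1]
grip_width: 0.0598
gripper_force: 9.6
```

```bash
python3 - <<'E'
from h import *
st()
cv2.imwrite("pics/f.png",cv2.resize(np.hstack([r.grab_frame("top")[140:260,200:320,::-1],r.grab_frame("side")[150:270,205:325,::-1]]),None,fx=3.3,fy=3.3,interpolation=2))
E
```

```text
t 4.4833 tcp [ 0.5135 -0.1588  0.0173] yaw -0.1068 F [ -3.2 -18.7  -1.1] w 0.0598 q [-0.18  0.61  0.46  2.06 -0.47  0.58  0.51]
```

View pics/f.png

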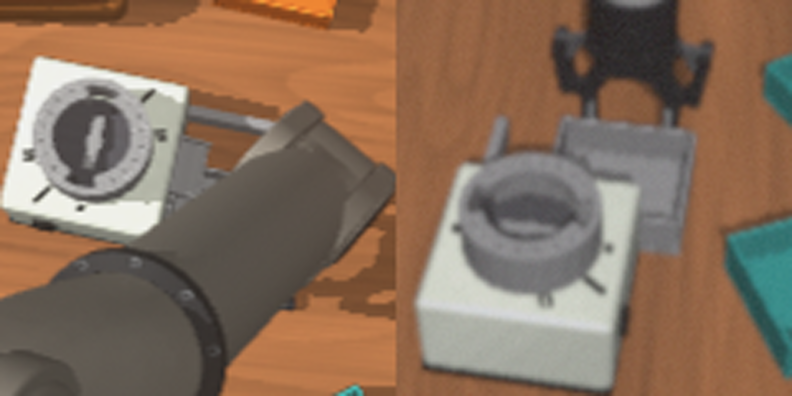

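```bash
python3 - <<'E'
from h import *
im=cv2.imread("pics/top0.png"); h=cv2.cvtColor(im,cv2.COLOR_BGR2HSV)
m=cv2.inRange(h,(80,80,60),(100,255,255))
for c in cv2.findContours(m,0,2)[0]:
    if cv2.contourArea(c)>300: print(ray("top",cv2.boxPoints(cv2.minAreaRect(c)),.04).round(3).tolist())
b=mill(-.14,-.14)
c=mill(-.06,-.25)
print(b)
plan([(*c,.0173,MA),(*c,.16,MA),(*b,.16,MA+np.pi/2),(*b,.012,MA+np.pi/2)])
E
```

```text
[[0.329, -0.13, 0.04], [0.393, -0.234, 0.04], [0.299, -0.291, 0.04], [0.237, -0.188, 0.04]]
[[0.384, 0.091, 0.04], [0.43, -0.022, 0.04], [0.33, -0.064, 0.04], [0.285, 0.047, 0.04]]
[ 0.42772274 -0.0973239 ]
shift -0.0575 -0.0111 0.0001 spin -0.007  rows 1.4
shift 0.0000 0.0000 -0.1427 spin -0.000  rows 3.4
shift 0.1100 -0.0800 0.0000 spin 1.571  rows 12.6
shift 0.0000 0.0000 0.1480 spin -0.000  rows 3.5
```

{"fn": "play_rows", "kwargs": {"targets": "-0.4 -0.0575 -0.011 0 0;0 -0.0575 -0.011 0 0;0.2 -0.0575 -0.011 -0.143 0;0.2 -0.0575 -0.011 -0.143 0;0.2 -0.0575 -0.011 -0.143 0;0.2 -0.0575 -0.011 -0.143 0;0.2 -0.0575 -0.011 -0.143 0"}}

```text
clock: 5.17
tcp_pos: [0.5011, -0.2082, 0.1643]
orientation: [2.326, 2.106, 0.008]
contact_force: [-0.3, 0.9, -0.2]
grip_width: 0.0344
gripper_force: 0.0
```

{"fn": "play_rows", "kwargs": {"targets": "0.2 0.11 -0.08 0 0.87;0.2 0.11 -0.08 0 0.87;0.2 0.11 -0.08 0 0.87;0.2 0.11 -0.08 0 0.87;0.2 0.11 -0.08 0 0.87;0.2 0.11 -0.08 0 0.87;0.2 0.11 -0.08 0 0.87;0.2 0.11 -0.08 0 0.87"}}

```text
clock: 5.83
tcp_pos: [0.4289, -0.0893, 0.1593]
orientation: [-3.001, -0.923, 0.003]
contact_force: [0.4, -0.4, -0.3]
grip_width: 0.034
gripper_force: 0.0
```

{"fn": "play_rows", "kwargs": {"targets": "0.2 0 0 0 0.7;0.2 0 0 0 0.7;0.2 0 0 0 0.7;0.2 0 0 0 0.7;0.2 0 0 0 0.7;0.2 0 0 0 0.7;0.2 0 0 0 0.7"}}

```text
clock: 6.42
tcp_pos: [0.429, -0.0898, 0.1593]
orientation: [-3.138, 0.158, 0.004]
contact_force: [-0.7, -0.1, 0.2]
grip_width: 0.0343
gripper_force: 0.0
```

```bash
python3 - <<'E'
from h import *
st()
b=mill(-.14,-.14)
plan([(*b,.16,MA+np.pi/2),(*b,.012,MA+np.pi/2)])
E
```

```text
t 6.4167 tcp [ 0.429  -0.0898  0.1593] yaw -1.6712 F [-0.7 -0.1  0.2] w 0.0343 q [-0.8   0.29  1.03  2.21 -0.35  0.81 -1.21]
shift -0.0005 0.0076 -0.0007 spin -0.000  rows 0.2
shift 0.0000 0.0000 0.1480 spin -0.000  rows 3.5
```

{"fn": "play_rows", "kwargs": {"targets": "0.2 0 0.0076 0 0;0.2 0 0.0076 0.147 0;0.2 0 0.0076 0.147 0;0.2 0 0.0076 0.147 0;0.2 0 0.0076 0.147 0;0.2 0 0.0076 0.147 0;0.2 0 0.0076 0.147 0"}}

```text
clock: 7.0
tcp_pos: [0.4281, -0.0991, 0.0128]
orientation: [-3.137, 0.155, 0.005]
contact_force: [-0.1, -0.6, 0.7]
grip_width: 0.0343
gripper_force: 0.0
```

{"fn": "play_rows", "kwargs": {"targets": "0.2 0.01 0 0 0;0.2 0.02 0 0 0;0.2 0.028 0 0 0;0.2 0.036 0 0 0;0.2 0.044 0 0 0;0.2 0.052 0 0 0;0.2 0.058 0 0 0;0.2 0.058 0 0 0"}}

```text
clock: 7.67
tcp_pos: [0.4893, -0.1043, 0.0141]
orientation: [3.137, -0.154, 0.004]
contact_force: [0.3, 0.2, 0.4]
grip_width: 0.0341
gripper_force: 0.0
```

{"fn": "play_rows", "kwargs": {"targets": "0.2 0.003 0 0 0;0.2 0.006 0 0 0;0.2 0.006 0 0 0"}}

```text
clock: 7.92
tcp_pos: [0.4929, -0.1048, 0.0135]
orientation: [3.138, -0.155, -0.0]
contact_force: [-2.1, -0.9, 1.3]
grip_width: 0.0342
gripper_force: 1.6
```

{"fn": "play_rows", "kwargs": {"targets": "0.2 0.002 0 0 0;0.2 0.004 0 0 0;0.2 0.004 0 0 0"}}

```text
clock: 8.17
tcp_pos: [0.4969, -0.1051, 0.0134]
orientation: [-3.138, 0.156, -0.0]
contact_force: [-2.5, -1.4, -1.0]
grip_width: 0.0337
gripper_force: 1.4
```

{"fn": "play_rows", "kwargs": {"targets": "0.2 0.002 0 0 0;0.2 0.004 0 0 0;0.2 0.004 0 0 0"}}

```text
clock: 8.42
tcp_pos: [0.4969, -0.1051, 0.0128]
orientation: [-3.136, 0.157, 0.011]
contact_force: [-12.1, 0.2, 8.4]
grip_width: 0.0345
gripper_force: 6.2
```

{"fn": "play_rows", "kwargs": {"targets": "0.2 0.002 0 0 0;0.2 0.004 0 0 0;0.2 0.004 0 0 0"}}

```text
clock: 8.67
tcp_pos: [0.4969, -0.105, 0.0121]
orientation: [-3.133, 0.157, 0.022]
contact_force: [-20.7, 1.5, 14.8]
grip_width: 0.0343
gripper_force: 10.7
```

{"fn": "play_rows", "kwargs": {"targets": "0.2 -0.04 0 0 0;0.2 -0.04 0 0 0;0.2 -0.04 0 -0.25 0;0.2 -0.04 0 -0.25 0;0.2 -0.04 0 -0.25 0;0.2 -0.04 0 -0.25 0;0.2 -0.04 0 -0.25 0;0.2 -0.04 0 -0.25 0"}}

```text
clock: 9.33
tcp_pos: [0.4654, -0.1022, 0.2654]
orientation: [-3.138, 0.156, -0.001]
contact_force: [1.0, 1.3, 0.5]
grip_width: 0.0342
gripper_force: 0.0
```

```bash
python3 - <<'E'
from h import *
st()
def tri(a,b):
    P,D=[],[]
    for n,u in(("top",a),("side",b)):
        p0=cam(n)[2]; d=ray(n,u,0)[0]-p0; D.append(d/np.linalg.norm(d)); P.append(p0)
    t=np.linalg.lstsq(np.c_[D[0],-D[1]],P[1]-P[0],rcond=None)[0]
    A,B=P[0]+t[0]*D[0],P[1]+t[1]*D[1]; return (A+B)/2,np.linalg.norm(A-B)
C={}
for n,roi in(("top",(105,150,165,255)),("side",(200,300,340,375))):
    im=cv2.imread(f"pics/{n}0.png"); x0,y0,x1,y1=roi
    m=np.zeros(im.shape[:2],np.uint8); s=im[y0:y1,x0:x1].max(2)<48; m[y0:y1,x0:x1]=s*255
    for c in cv2.findContours(m,0,1)[0]:
        if cv2.contourArea(c)>200:
            e=cv2.fitEllipse(cv2.convexHull(c)); print(n,np.round(e[0],1),np.round(e[1],1))
            C[n,e[0][0]<(145 if n=="top" else 260) if n=="top" else e[0][0]>260]=e[0]
for k in(True,False): print("bayonet" if k else "plain",tri(C["top",k],C["side",k]), ray("top",C["top",k],.034), ray("side",C["side",k],.034))
# neck outer rim sanity: both views
E
```

```text
t 9.3333 tcp [ 0.4654 -0.1022  0.2654] yaw -1.6704 F [1.  1.3 0.5] w 0.0342 q [-0.93  0.18  1.17  2.02 -0.19  1.06 -1.34]
top [135.2 224.7] [29.3 31.1]
top [153.3 177.3] [27.9 29.2]
side [303.5 343. ] [41.8 45.8]
side [230.4 331.6] [40.5 42.5]
bayonet (array([0.43591539, 0.31322683, 0.02846225]), np.float64(0.0022262106240819503)) [[0.43652318 0.31126265 0.034     ]] [[0.43524585 0.31608224 0.034     ]]
plain (array([0.59745541, 0.28611386, 0.00496946]), np.float64(0.0027463702633182103)) [[0.59273699 0.27762204 0.034     ]] [[0.59288859 0.30065598 0.034     ]]
```

```bash
python3 - <<'E'
from h import *
plan([(.45,.106,.265,-1.07),(.436,.3137,.2,-.48),(.436,.3137,.05,-.48)])
E
```

```text
shift -0.0360 -0.2056 0.0004 spin -0.600  rows 5.0
shift 0.0874 -0.1889 0.0650 spin -0.590  rows 5.2
shift 0.0000 0.0000 0.1500 spin -0.000  rows 3.6
```

{"fn": "play_rows", "kwargs": {"targets": "-1 -0.036 -0.2056 0 -0.6;-1 -0.036 -0.2056 0 -0.6;-1 -0.036 -0.2056 0 -0.6;-1 -0.036 -0.2056 0 -0.6;-1 -0.036 -0.2056 0 -0.6;-1 -0.036 -0.2056 0 -0.6;-1 -0.036 -0.2056 0 -0.6"}}

```text
clock: 9.92
tcp_pos: [0.4497, 0.1092, 0.2637]
orientation: [-3.041, -0.787, -0.003]
contact_force: [-0.5, 0.2, -1.5]
grip_width: 0.0851
gripper_force: 0.0
```

{"fn": "play_rows", "kwargs": {"targets": "-1 0.0874 -0.1889 0.065 -0.59;-1 0.0874 -0.1889 0.065 -0.59;-1 0.0874 -0.1889 0.065 -0.59;-1 0.0874 -0.1889 0.065 -0.59;-1 0.0874 -0.1889 0.065 -0.59;-1 0.0874 -0.1889 0.065 -0.59;-1 0.0874 -0.1889 0.065 -0.59;-1 0.0874 -0.1889 0.065 -0.59"}}

```text
clock: 10.58
tcp_pos: [0.4364, 0.3125, 0.1984]
orientation: [2.687, 1.626, 0.0]
contact_force: [0.3, -0.9, -0.5]
grip_width: 0.0853
gripper_force: 0.0
```

```bash
python3 - <<'E'
from h import *
st()
plan([(.436,.3137,.041,-.48)])
t=r.grab_frame("top"); cv2.imwrite("pics/top1.png",t[:,:,::-1])
s=r.grab_frame("side"); cv2.imwrite("pics/side1.png",s[:,:,::-1])
a=cv2.resize(t[140:260,200:320,::-1],None,fx=3.3,fy=3.3,interpolation=2); b=cv2.resize(s[230:380,200:350,::-1],(396,396),interpolation=2)
cv2.imwrite("pics/g.png",np.hstack([a,b]))
E
```

```text
t 10.5833 tcp [0.4364 0.3125 0.1984] yaw -0.4825 F [ 0.3 -0.9 -0.5] w 0.0853 q [-1.32  0.35  0.73  1.96 -0.28  0.94 -0.94]
shift 0.0009 -0.0009 0.1574 spin -0.002  rows 3.8
```

View pics/g.png

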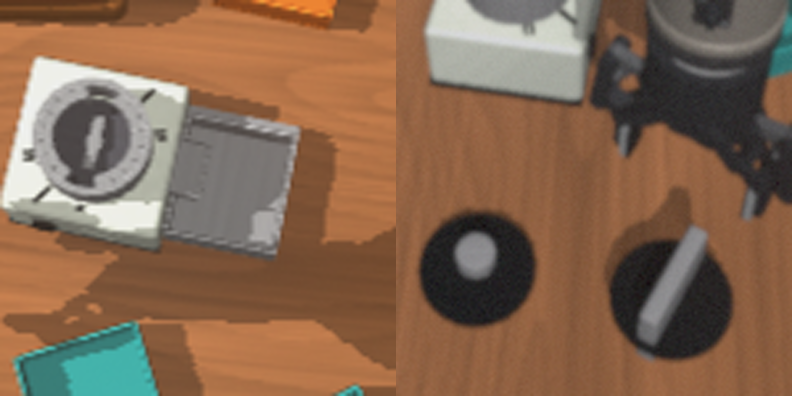

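{"fn": "play_rows", "kwargs": {"targets": "-1 0 0 0.157 0;-1 0 0 0.157 0;-1 0 0 0.157 0;-1 0 0 0.157 0;-1 0 0 0.157 0;-1 0 0 0.157 0"}}

```text
clock: 11.18
tcp_pos: [0.4359, 0.3117, 0.0415]
orientation: [2.687, 1.625, -0.003]
contact_force: [0.6, 0.5, 0.1]
grip_width: 0.0855
gripper_force: 0.0
```

{"fn": "play_rows", "kwargs": {"targets": "1 0 0 0 0;1 0 0 0 0;1 0 0 0 0;1 0 0 0 0;1 0 0 0 0;1 0 0 0 0;1 0 0 0 0;1 0 0 0 0", "squeeze": 70}}

```text
clock: 11.85
tcp_pos: [0.436, 0.3142, 0.042]
orientation: [-2.685, -1.629, -0.002]
contact_force: [0.1, 0.3, 6.3]
grip_width: 0.0151
gripper_force: 70.5
```

```bash
python3 - <<'E'
from h import *
st()
# tray & mill geometry from top1 (crop px /3.3+(200,140))
f=lambda P:np.array(P)/3.3+[200,140]
W=ray("top",f([(298,125),(274,256),(160,243)]),.04)[:,:2]
print("tray ctr",(W[0]+W[2])/2,"ang",np.arctan2(*(W[0]-W[1])[::-1]))
im=cv2.imread("pics/top1.png"); h=cv2.cvtColor(im,cv2.COLOR_BGR2HSV)
# white deck
m=cv2.inRange(im,(150,160,150),(255,255,255)); m[:150]=0;m[225:]=0;m[:,:195]=0;m[:,262:]=0
c=max(cv2.findContours(m,0,1)[0],key=cv2.contourArea); q=cv2.minAreaRect(c); print(q, "deck ctr",ray("top",q[0],.085),ray("top",cv2.boxPoints(q),.085).round(4).tolist())
c=im[180:192,220:240]; 
cv2.imwrite("pics/h.png",cv2.resize(im[155:220,195:265],None,fx=8,fy=8,interpolation=2))
E
```

```text
t 11.85 tcp [0.436  0.3142 0.042 ] yaw -0.4802 F [0.1 0.3 6.3] w 0.0151 q [-1.16  0.58  0.55  2.06 -0.51  0.64 -0.75]
tray ctr [ 0.56838486 -0.09831323] ang -0.09404348114397353
((227.76470947265625, 184.058837890625), (48.158565521240234, 47.724708557128906), 12.52880573272705) deck ctr [[0.58307383 0.03278608 0.085     ]] [[0.5188, 0.1131, 0.085], [0.6677, 0.0997, 0.085], [0.6485, -0.049, 0.085], [0.5009, -0.0322, 0.085]]
```

View pics/h.png

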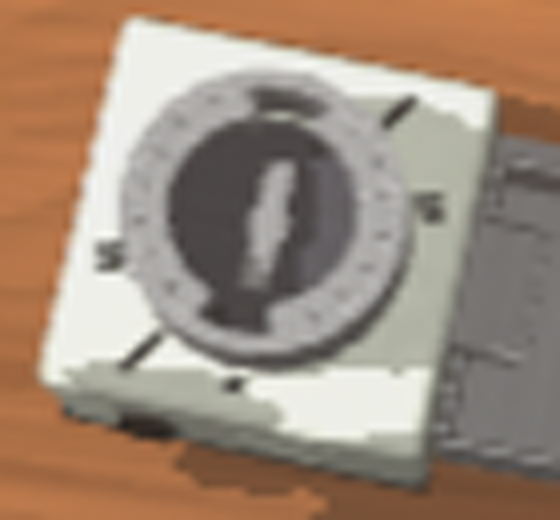

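```bash
sed -i 's/^MC=.*/MC=np.array([.5815,.0312]); MA=-.101/' h.py; python3 - <<'E'
from h import *
g=lambda P:np.array(P)/8+[195,155]
print(ray("top",g([(265,207)]),.125),ray("top",g([(271,230),(270,232)]),.085))
plan([(.436,.3142,.225,-.48),(.508,.173,.225,-1.05),(*MC,.225,MA-np.pi/2)])
E
```

```text
[[0.58433473 0.02881257 0.125     ]] [[0.58436733 0.02951095 0.085     ]
 [0.58355092 0.02980377 0.085     ]]
shift 0.0000 -0.0000 -0.1830 spin -0.000  rows 4.4
shift -0.0920 0.1291 0.0000 spin 0.570  rows 4.6
shift -0.0068 0.1596 0.0000 spin 0.622  rows 5.0
```

{"fn": "play_rows", "kwargs": {"targets": "1 0 0 -0.183 0;1 0 0 -0.183 0;1 0 0 -0.183 0;1 0 0 -0.183 0;1 0 0 -0.183 0;1 0 0 -0.183 0;1 0 0 -0.183 0"}}

```text
clock: 12.43
tcp_pos: [0.4352, 0.314, 0.2244]
orientation: [-2.684, -1.63, -0.001]
contact_force: [-0.7, 0.1, -2.8]
grip_width: 0.0152
gripper_force: 69.7
```

```bash
python3 - <<'E'
from h import *
st()
plan([(.508,.173,.225,-1.05),(*MC,.225,MA-np.pi/2)])
E
```

```text
t 12.4333 tcp [0.4352 0.314  0.2244] yaw -0.4795 F [-0.7  0.1 -2.8] w 0.0152 q [-1.36  0.31  0.76  1.93 -0.26  0.99 -0.96]
shift -0.0915 0.1297 -0.0006 spin 0.571  rows 4.6
shift -0.0068 0.1596 0.0000 spin 0.622  rows 5.0
```

{"fn": "play_rows", "kwargs": {"targets": "1 -0.0915 0.1297 0 0.571;1 -0.0915 0.1297 0 0.571;1 -0.0915 0.1297 0 0.571;1 -0.0915 0.1297 0 0.571;1 -0.0915 0.1297 0 0.571;1 -0.0915 0.1297 0 0.571;1 -0.0915 0.1297 0 0.571"}}

```text
clock: 13.02
tcp_pos: [0.5069, 0.1726, 0.2223]
orientation: [3.034, 0.81, -0.006]
contact_force: [-0.2, 0.9, -3.1]
grip_width: 0.0149
gripper_force: 69.8
```

{"fn": "play_rows", "kwargs": {"targets": "1 -0.0068 0.1596 0 0.622;1 -0.0068 0.1596 0 0.622;1 -0.0068 0.1596 0 0.622;1 -0.0068 0.1596 0 0.622;1 -0.0068 0.1596 0 0.622;1 -0.0068 0.1596 0 0.622;1 -0.0068 0.1596 0 0.622;1 -0.0068 0.1596 0 0.622"}}

```text
clock: 13.68
tcp_pos: [0.581, 0.0333, 0.2232]
orientation: [-3.138, 0.148, 0.003]
contact_force: [0.3, 0.5, -2.2]
grip_width: 0.0154
gripper_force: 70.1
```

```bash
python3 - <<'E'
from h import *
st()
plan([(.5825,.0305,.178,MA-np.pi/2)])
t=r.grab_frame("top"); s=r.grab_frame("side"); cv2.imwrite("pics/side2.png",s[:,:,::-1])
a=cv2.resize(t[140:240,180:280,::-1],(396,396),interpolation=2); b=cv2.resize(s[140:280,180:320,::-1],(396,396),interpolation=2)
cv2.imwrite("pics/i.png",np.hstack([a,b]))
E
```

```text
t 13.6833 tcp [0.581  0.0333 0.2232] yaw -1.6653 F [ 0.3  0.5 -2.2] w 0.0154 q [-0.91  0.52  1.05  1.84 -0.51  1.09 -1.34]
shift 0.0018 0.0026 0.0452 spin 0.006  rows 1.1
```

View pics/i.png

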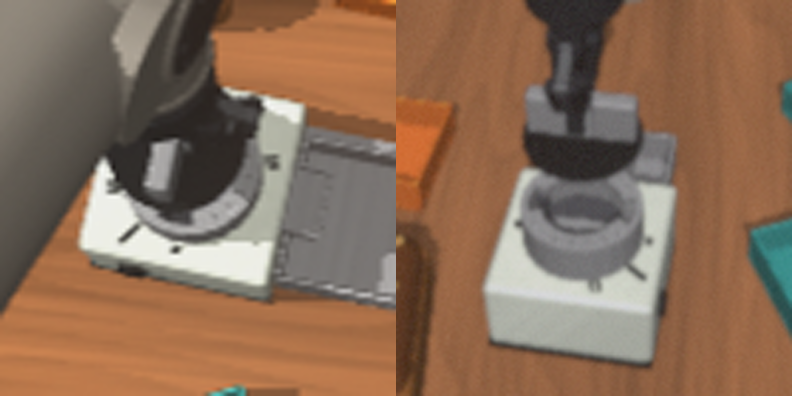

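{"fn": "play_rows", "kwargs": {"targets": "1 0.002 0.0026 0.045 0.006;1 0.002 0.0026 0.045 0.006;1 0.002 0.0026 0.045 0.006;1 0.002 0.0026 0.045 0.006"}}

```text
clock: 14.12
tcp_pos: [0.5834, 0.0285, 0.1799]
orientation: [-3.137, 0.167, 0.0]
contact_force: [-0.5, 0.5, -1.9]
grip_width: 0.0151
gripper_force: 70.0
```

{"fn": "play_rows", "kwargs": {"targets": "1 0 0 0.004 0;1 0 0 0.008 0;1 0 0 0.012 0;1 0 0 0.012 0"}}

```text
clock: 14.45
tcp_pos: [0.5831, 0.0282, 0.1669]
orientation: [-3.137, 0.169, 0.001]
contact_force: [0.3, 1.0, -3.1]
grip_width: 0.0147
gripper_force: 70.1
```

{"fn": "play_rows", "kwargs": {"targets": "1 0 0 0.002 0;1 0 0 0.004 0;1 0 0 0.004 0"}}

```text
clock: 14.7
tcp_pos: [0.5836, 0.0281, 0.1632]
orientation: [-3.137, 0.17, -0.0]
contact_force: [-0.1, 0.7, -2.4]
grip_width: 0.0148
gripper_force: 70.1
```

{"fn": "play_rows", "kwargs": {"targets": "1 0 0 0.002 0;1 0 0 0.004 0;1 0 0 0.004 0"}}

```text
clock: 14.95
tcp_pos: [0.5837, 0.0284, 0.1591]
orientation: [-3.137, 0.169, -0.001]
contact_force: [1.8, 1.6, -2.8]
grip_width: 0.0151
gripper_force: 70.0
```

{"fn": "play_rows", "kwargs": {"targets": "1 0 0 0.002 0;1 0 0 0.004 0;1 0 0 0.006 0;1 0 0 0.006 0"}}

```text
clock: 15.28
tcp_pos: [0.5837, 0.0286, 0.1537]
orientation: [-3.136, 0.17, -0.001]
contact_force: [1.3, 3.2, -2.1]
grip_width: 0.0154
gripper_force: 70.2
```

{"fn": "play_rows", "kwargs": {"targets": "1 0 0 0.002 0;1 0 0 0.004 0;1 0 0 0.006 0;1 0 0 0.006 0"}}

```text
clock: 15.62
tcp_pos: [0.5833, 0.0288, 0.1466]
orientation: [-3.136, 0.169, 0.001]
contact_force: [1.4, 4.7, -3.1]
grip_width: 0.0145
gripper_force: 69.8
```

{"fn": "play_rows", "kwargs": {"targets": "1 0.0005 -0.002 0.002 0;1 0.0005 -0.002 0.004 0;1 0.0005 -0.002 0.006 0;1 0.0005 -0.002 0.006 0"}}

```text
clock: 15.95
tcp_pos: [0.5838, 0.0293, 0.1412]
orientation: [3.136, -0.171, -0.001]
contact_force: [0.3, 1.8, -1.7]
grip_width: 0.015
gripper_force: 70.2
```

{"fn": "play_rows", "kwargs": {"targets": "1 0 0 0.001 0;1 0 0 0.0015 0;1 0 0 0.0015 0"}}

```text
clock: 16.2
tcp_pos: [0.5837, 0.0292, 0.141]
orientation: [-3.136, 0.171, 0.001]
contact_force: [-6.1, 1.9, 12.1]
grip_width: 0.015
gripper_force: 72.3
```

```bash
python3 -c "from h import *; st(); print(r.get_obs()['moment'])"
```

```text
t 16.2 tcp [0.5837 0.0292 0.141 ] yaw -1.6799 F [-6.1  1.9 12.1] w 0.015 q [-0.83  0.61  0.95  1.9  -0.62  0.95 -1.27]
[0.64460419 1.14292654 0.07122931]
```

{"fn": "play_rows", "kwargs": {"targets": "1 0 0 -0.0005 0.05;1 0 0 -0.0005 0.1;1 0 0 -0.0005 0.15;1 0 0 -0.0005 0.2;1 0 0 -0.0005 0.25;1 0 0 -0.0005 0.3;1 0 0 -0.0005 0.35;1 0 0 -0.0005 0.35"}}

```text
clock: 16.87
tcp_pos: [0.5846, 0.0302, 0.141]
orientation: [-3.058, 0.717, -0.001]
contact_force: [-1.1, 3.4, 5.0]
grip_width: 0.0152
gripper_force: 71.3
```

```bash
python3 -c "from h import *; st(); print(r.get_obs()['moment'])"
```

```text
t 16.8667 tcp [0.5846 0.0302 0.141 ] yaw -2.0312 F [-1.1  3.4  5. ] w 0.0152 q [-0.88  0.66  1.03  1.9  -0.69  0.98 -1.55]
[0.89309237 0.0753296  0.08416225]
```

{"fn": "play_rows", "kwargs": {"targets": "1 0 0 0 0.05;1 0 0 0 0.1;1 0 0 0 0.15;1 0 0 0 0.2;1 0 0 0 0.24;1 0 0 0 0.28;1 0 0 0 0.28;1 0 0 0 0.28"}}

```text
clock: 17.53
tcp_pos: [0.5846, 0.0299, 0.141]
orientation: [-2.929, 1.133, -0.001]
contact_force: [-2.0, 2.5, 5.9]
grip_width: 0.0147
gripper_force: 71.3
```

{"fn": "play_rows", "kwargs": {"targets": "1 0 0 0 0;1 0 0 0 0;1 0 0 0 0;1 0 0 0 0"}}

```text
clock: 17.87
tcp_pos: [0.5846, 0.0299, 0.141]
orientation: [-2.929, 1.133, -0.001]
contact_force: [-1.9, 2.0, 5.6]
grip_width: 0.0148
gripper_force: 71.3
```

```bash
python3 - <<'E'
from h import *
st(); print(r.get_obs()['moment'])
t=r.grab_frame("top"); s=r.grab_frame("side")
a=cv2.resize(t[140:260,190:310,::-1],(396,396),interpolation=2); b=cv2.resize(s[160:270,190:300,::-1],(396,396),interpolation=2)
cv2.imwrite("pics/j.png",np.hstack([a,b]))
E
```

```text
t 17.8667 tcp [0.5846 0.0299 0.141 ] yaw -2.309 F [-1.9  2.   5.6] w 0.0148 q [-0.91  0.71  1.1   1.91 -0.75  1.01 -1.78]
[0.69261206 0.14159458 0.07766563]
```

View pics/j.png

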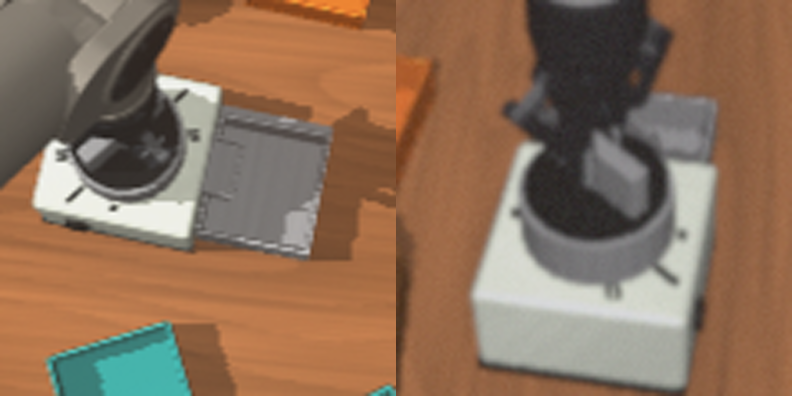

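The picture shows the flange sitting down on the neck rim. The bar points at the long mark, near (665,272) in the side half, and the tray is still flush.

```bash
python3 -c "from bench import r; print(r.hand_in())"
```

```text
the job is handed in; nothing more can be done
None
```

I handed the job in at about 18 s, but hand-in gave no verdict, so whether it passed isn't confirmed. The tray is flush against the mill's side and the back fence. The lid is seated and held gripped about 0.63 rad clockwise, with its bar at the long mark. The ring's value couldn't be read directly. I never touched the jar, loaf or plain lid.

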